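Change the used small bottle behind the tall ones

TASK

The small bottle at the back of the white reagent station is used up: first stand the two tall bottles that crowd it on the steel tray, then take the used small bottle out and stand it in the separate white holder, and put the fresh small bottle, which stands on the table, in its place in the station. Only then put the two tall bottles back, each into the bore of the station that fits it, right down on its floor. Keep every bottle upright throughout.

Things in the scene. Friction and masses are not known exactly. Their poses are not given: they have to be found in the camera images.
- bottle_large: The larger tall bottle: white with a blue screw cap, round, 62 mm in diameter, 125 mm tall with its cap, 0.17 to 0.28 kg; to a gripper it is a 62 mm cylinder up to 121 mm. Origin at the centre of its underside, z up its axis. Starts in nest_large.
- bottle_medium: The slimmer tall bottle: brown with a black screw cap, round, 56 mm in diameter, 115 mm tall with its cap, 0.14 to 0.24 kg; to a gripper it is a 56 mm cylinder up to 111 mm. Origin at the centre of its underside, z up its axis. Starts in nest_medium.
- bottle_old: The used small bottle: white with a yellow cap, round, 34 mm in diameter, 68 mm tall, 0.04 kg; to a gripper a 34 mm cylinder up to 64 mm. Origin at the centre of its underside, z up. It is the small bottle in the station (nest_small), 44 mm of its cylinder out of the block; the tall bottles beside it leave a gripper hardly any room until they are moved.
- bottle_new: The fresh small bottle, same make and size as bottle_old (34 mm in diameter, 68 mm tall, 0.04 kg, origin at the centre of its underside, z up). It is the small bottle that stands on the bare table, in front of the tray.
- nest_large: Place of the larger tall bottle in the station: fixed white block, 86 x 86 mm, 24 mm high, origin at the centre of its underside, z up the axis of its bore; on the station's plate, beside nest_small, in front of it or to its right (may have changed places with nest_medium). Bore 69 mm wide with a 4.5 mm chamfer at the mouth, its floor 10 mm above the origin (18 mm above the table).
- nest_medium: Place of the slimmer tall bottle in the station: fixed white block, 86 x 86 mm, 24 mm high, origin at the centre of its underside, z up the axis of its bore; on the station's plate, beside nest_small, to its right or in front of it, where nest_large is not. Bore 63 mm wide with a 4.5 mm chamfer at the mouth, its floor 10 mm above the origin (18 mm above the table).
- nest_small: Place of the small bottle in the station: fixed white block, 86 x 86 mm, 24 mm high, origin at the centre of its underside, z up the axis of its bore; the back left of the station's four blocks (pitch 88 mm); the front right one, with four narrow holes, is not used. Bore 42 mm wide with a 4.5 mm chamfer at the mouth, its floor 4 mm above the origin (12 mm above the table).
- nest_empties: The separate holder for used small bottles: fixed white block, 64 x 64 mm, 24 mm high, origin at the centre of its underside, z up the axis of its bore; alone on the table, in front of the tray. Bore 42 mm wide with a 4.5 mm chamfer at the mouth, its floor 4 mm above the origin (4 mm above the table).
- tray: Shallow fixed steel tray beside the station, 100 mm along its x, 150 mm along its y axis, empty at the start. Origin at the centre of its underside, floor 3 mm above it, rim 14.5 mm high; inside 94 x 144 mm. The tall bottles fit side by side along its y axis, for instance 36 mm either side of the middle.

How it is judged:
By the outcome, as a careful person would: the job done as asked, in the order asked, and still so for the second after the job is handed in, with the robot touching nothing.
It also fails if it takes over 138 s, if anything falls off the work surface, if the arm or the gripper's body presses on something with over 40 N, if the wrist force passes 120 N, or if a joint passes its speed limit or range.

ROBOT

A 7-joint arm with a two-finger parallel gripper is mounted at the origin on a cart in front of the work surface, level with it; the furniture and walls round the work are solid. World frame = base frame: x ahead of the robot, y to its left, z up, the work surface at z = 0. Lengths are in m, angles in rad, forces in N, time in s.
With the tool pointing down it reaches from about 0.425 to 0.875 m from the base axis. Payload 8.4 kg.
Tool frame: the origin (TCP) lies midway between the tips of the shut fingers; the grasp point (between the pads) lies 19 mm behind it (tcp_to_grasp is the distance from the TCP to the grasp point, in m); z points along the fingers, y is the line along which they close (so a half turn about z gives the same grasp; the last joint's range is limited). The gripper opens to 85 mm and grips with 20 to 120 N. Pads are 22 mm wide; open, the fingers measure 114 mm over their backs; the gripper's body (76 mm by 85 mm) begins 54 mm behind the grasp point. The pads swing forward as they close: fully open they stand 13 mm farther back than shut.
Start: joints at [1.166, 0.333, 0.04, 1.465, -0.013, 1.343, -0.059], TCP at [0.196, -0.62, 0.231] pointing down, gripper open.
Joint ranges: [-2.58, 2.58], [-0.38, 2.09], [-1.3, 1.39], [0.25, 2.4], [-1.5, 4.64], [0.08, 2.09], [-2.65, 2.65]. Speed limits (rad/s): [2.22, 2.22, 2.79, 2.79, 3.14, 3.14, 3.14].

INTERFACE

Orientations are given as a unit quaternion [x, y, z, w].
In Python, from workcell import * gives the robot as it stands. The module is installed in compiled form; this text tells all that it offers.
- The arm moves only by the shell command python3 -m creep 'ROWS' [FORCE]. ROWS is JSON, a list of rows, each an object of numbers: "dx", "dy", "dz": the shift along the tool's x, y, z in cm; "wx", "wy", "wz": the turn, a rotation vector about the tool's x, y, z in rad; "grip": the opening, from 0 (shut) to 1 (fully open). A call has 1 to 20 rows; each row is the pose to reach, as a shift and turn from the pose commanded when the call began, along the tool's axes at that moment; what a row does not reach only later rows make up. A row lasts 1/8 s, in which the tool goes at most 62.5 mm and 10.7 degrees, less where a joint would pass 70% of its speed; a pose out of reach is approached as far as the arm can. A call with a gripper value outside its range is refused whole. The fingers move at their own pace and stop on an object; FORCE is the grip in N (left out, the last holds). Time passes only in rows, so rows that repeat a pose let the fingers close. It gives the time, the measured TCP pose, the force, the opening and the grip force at its end, in the units of the state.
- observe(): the state, without advancing time (a new reading comes with each control period).
- snapshot(name): name is "side" or "top" or "wrist"; returns a dict with "pixels" (480x640x3 uint8, red, green, blue), "intrinsics" (3x3 intrinsics, pixels), "extrinsics" (4x4, takes a point from camera to world coordinates). Camera axes: x right, y up, looking along -z (the intrinsics and any distortion apply to the point x, -y, -z); pixel columns grow to the right and rows downward; lengths in m; the calibration is good to about 2 mm. The wrist camera is an equidistant fisheye: a pixel r from the principal point sees the ray r / f radians off the axis. A picture is of the moment at which its call begins. There is no depth.
- hand_in(): hands the job in; it is judged then, once.
The state is a dict: "t": time; "joint_positions": joint angles; "qvel": joint speeds; "joint_torque": joint torques, N m; "tool_pos": TCP position; "tcp_rot": TCP orientation; "wrist_force": force on the tool from outside, world axes, zero at the start; "moment": the same for the moment, N m; "opening": finger opening in m; "finger_force": force on a finger pad.
Only numpy, scipy, OpenCV 4.12 (cv2) and the standard library are available. Lean on these libraries where they do the work, as an engineer would, in place of code of your own. Each camera call takes 0.05 s, during which the arm holds its last target. There are 200 camera calls.

## Working session

There is one attempt and no reset: what is moved stays moved. The work goes in short steps, Python scripts to look and compute and a shell command to move; the robot and the scene stay as the last step left them, time stands still between calls to the robot, and variables do not carry over. Pictures are saved under pics/ and viewed, at most 14 in all, crops included, and the job is handed in when it is done.

```bash
mkdir -p pics; cat > h.py <<'E'
from workcell import *
import numpy as np, cv2
from scipy.spatial.transform import Rotation as R
def snap(n,f=None):
    s=snapshot(n); p=np.array(s["pixels"])
    if f: cv2.imwrite("pics/"+f,p[:,:,::-1])
    return p,np.array(s["intrinsics"]),np.array(s["extrinsics"])
def ray(u,v,K,E,fish=False):
    x,y=(u-K[0,2])/K[0,0],(v-K[1,2])/K[1,1]
    if fish:
        r=np.hypot(x,y)+1e-12; d=np.array([np.sin(r)*x/r,np.sin(r)*y/r,np.cos(r)])
    else: d=np.array([x,y,1.])
    return E[:3,3],E[:3,:3]@(d*[1,-1,-1])
def onplane(u,v,z,K,E,fish=False):
    o,d=ray(u,v,K,E,fish); return o+d*(z-o[2])/d[2]
def tool(p):
    s=observe(); r=R.from_quat(s["tcp_rot"]); return r.inv().apply(np.array(p)-s["tool_pos"])*100
E
python3 - <<'E'
from h import *
np.set_printoptions(precision=4,suppress=True)
for n in ("top","side","wrist"):
    p,K,E=snap(n,n+"0.png"); print(n,K,E)
print(observe())
E
```

```text
top [[473.8712   0.     324.7323]
 [  0.     473.8712 229.3017]
 [  0.       0.       1.    ]] [[-0.0108  0.9888 -0.149   0.3726]
 [-0.9994 -0.0157 -0.0315  0.025 ]
 [-0.0335  0.1486  0.9883  0.8891]
 [ 0.      0.      0.      1.    ]]
side [[527.719    0.     323.2856]
 [  0.     527.719  249.2236]
 [  0.       0.       1.    ]] [[-0.8982  0.2968 -0.3243  0.2408]
 [-0.4391 -0.5706  0.694   0.6397]
 [ 0.0209  0.7658  0.6428  0.5969]
 [ 0.      0.      0.      1.    ]]
wrist [[371.6483   0.     322.3105]
 [  0.     371.6483 241.5688]
 [  0.       0.       1.    ]] [[ 0.3006  0.9206  0.2494  0.2589]
 [-0.9537  0.2905  0.0772 -0.599 ]
 [-0.0014 -0.2611  0.9653  0.3727]
 [ 0.      0.      0.      1.    ]]
{'t': 0.15, 'joint_positions': array([ 1.1658,  0.3338,  0.0399,  1.4661, -0.0134,  1.3433, -0.0585]), 'qvel': array([ 0.001 , -0.0023,  0.0009, -0.0034,  0.0005,  0.0006, -0.0009]), 'joint_torque': array([  0.0015, -65.9045,   1.3672, -40.587 ,   0.0171,   0.0097,
         0.0001]), 'tool_pos': array([ 0.1956, -0.6195,  0.2306]), 'tcp_rot': array([ 0.9883,  0.1523, -0.0001, -0.0006]), 'wrist_force': array([-0.4553, -0.2828, -0.249 ]), 'moment': array([ 0.0272, -0.0313,  0.002 ]), 'finger_force': 0.0, 'opening': 0.08563933831136168}
```

View pics/top0.png

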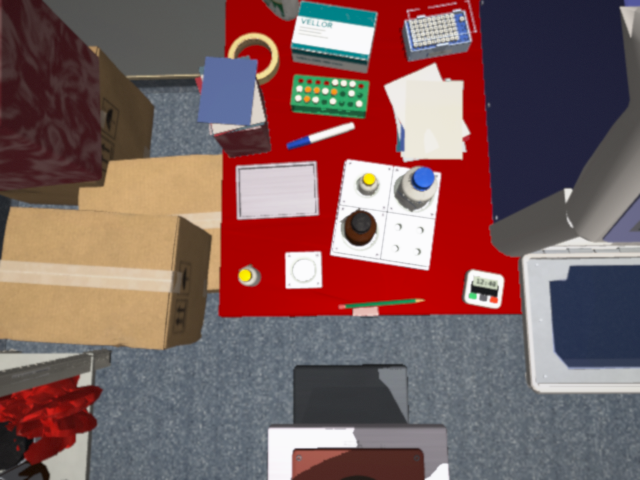

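View pics/side0.png

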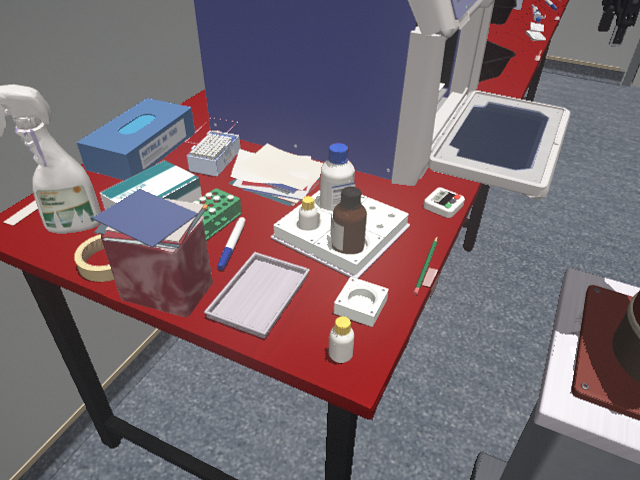

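```bash
python3 - <<'E'
from h import *
np.set_printoptions(precision=3,suppress=True)
p,K,E=snap("top"); q,K2,E2=snap("side")
def proj(X,K,E):
    c=E[:3,:3].T@(np.array(X)-E[:3,3]); return np.array([K[0,0]*c[0]/-c[2]+K[0,2],K[1,1]*-c[1]/-c[2]+K[1,2]])
for n,X in dict(tcp=[.196,-.62,.231],base=[0,0,0],wristup=[.19,-.6,.45]).items(): print(n,proj(X,K,E),proj(X,K2,E2))
pts=dict(tray=[(237,165,.0145),(317,161,.0145),(319,215,.0145),(239,220,.0145)],station=[(344,160,.032),(441,169,.032),(430,269,.032),(332,261,.032)],
 emp=[(285,253,.024),(321,251,.024),(322,287,.024),(287,288,.024)],capnew=[(247,276,.068)],capold=[(369,180,.08)],capL=[(424,177,.143)],capM=[(360,219,.133)],tblcorner=[(219,316,0),(520,314,0),(484,150,0),(493,240,0)])
for n,l in pts.items():
    P=[onplane(*a,K,E)[:2] for a in l]; print(n,*P,"mean",np.mean(P,0))
for a in [(413,180),(430,185),(195,130),(432,165),(545,190)]: print("side z0",a,onplane(*a,0,K2,E2))
E
```

```text
tcp [849.432 435.143] [605.552  44.248]
base [358.614 517.476] [664.501 364.338]
wristup [1109.82   518.193] [653.329 -76.854]
tray [0.632 0.22 ] [0.637 0.066] [0.532 0.063] [0.525 0.214] mean [0.581 0.141]
station [0.632 0.015] [ 0.611 -0.164] [ 0.427 -0.136] [0.444 0.04 ] mean [ 0.528 -0.061]
emp [0.46  0.126] [0.463 0.06 ] [0.397 0.059] [0.396 0.122] mean [0.429 0.092]
capnew [0.417 0.187] mean [0.417 0.187]
capold [ 0.581 -0.028] mean [ 0.581 -0.028]
capL [ 0.568 -0.112] mean [ 0.568 -0.112]
capM [ 0.503 -0.008] mean [ 0.503 -0.008]
tblcorner [0.347 0.252] [ 0.345 -0.301] [ 0.656 -0.255] [ 0.481 -0.261] mean [ 0.457 -0.141]
side z0 (413, 180) [ 0.474 -0.295  0.   ]
side z0 (430, 185) [ 0.436 -0.293  0.   ]
side z0 (195, 130) [ 1.007 -0.26  -0.   ]
side z0 (432, 165) [ 0.457 -0.373  0.   ]
side z0 (545, 190) [ 0.219 -0.387  0.   ]
```

View pics/wrist0.png

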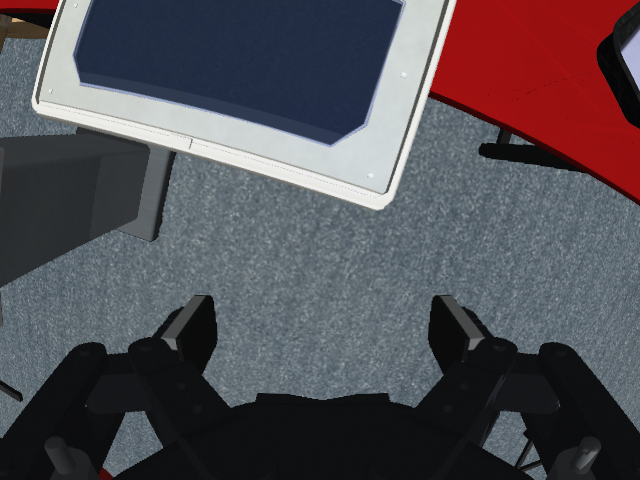

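```bash
cat >> h.py <<'E'
def tri(r1,r2):
    (o1,d1),(o2,d2)=r1,r2; A=np.c_[d1,-d2]; t=np.linalg.lstsq(A,o2-o1,rcond=None)[0]
    a,b=o1+t[0]*d1,o2+t[1]*d2; return (a+b)/2,np.linalg.norm(a-b)
E
python3 - <<'E'
from h import *
np.set_printoptions(precision=3,suppress=True)
p,K,E=snap("top"); q,K2,E2=snap("side")
for n,a,b in [("doornear",(533,391),(546,192)),("doorleftback",(526,256),(432,168)),("bluetop?",(484,0),(413,0)),("capL",(424,177),(339,150)),("capM",(360,219),(350,195)),("capOld",(369,180),(307,202)),("capnew",(247,276),(343,324))]:
    print(n,*tri(ray(*a,K,E),ray(*b,K2,E2)))
w,K3,E3=snap("wrist")
print(tri(ray(533,391,K,E),ray(385,208,K3,E3,True)), tri(ray(533,391,K,E),ray(35,105,K3,E3,True)))
print("w35",tri(ray(546,192,K2,E2),ray(385,208,K3,E3,True)),tri(ray(568,110,K2,E2),ray(385,208,K3,E3,True)),tri(ray(546,192,K2,E2),ray(35,105,K3,E3,True)))
# occluded hood top edge
cv2.imwrite("pics/crop.png",cv2.resize(np.hstack([p[150:400,440:640],q[0:250,390:590]])[:,:,::-1],None,fx=2,fy=2))
E
```

```text
doornear [ 0.218 -0.296  0.049] 0.0003751840880444837
doorleftback [ 0.445 -0.309  0.031] 0.006127496517361751
bluetop? [ 0.555 -0.118  0.443] 0.19689929190308053
capL [ 0.568 -0.113  0.136] 0.0018441331973351664
capM [ 0.502 -0.009  0.125] 0.004054670485359104
capOld [ 0.584 -0.028  0.072] 0.0034732221009060923
capnew [0.418 0.189 0.06 ] 0.001809306630867094
(array([-0.067, -1.06 , -1.881]), np.float64(0.14616399073540598)) (array([ 0.224, -0.293,  0.057]), np.float64(0.008016195139205606))
w35 (array([ 0.201, -0.723, -0.199]), np.float64(0.014834745916209383)) (array([ 0.223, -0.667,  0.059]), np.float64(0.00043594623212567625)) (array([ 0.223, -0.289,  0.053]), np.float64(0.009316180862643715))
```

View pics/crop.png

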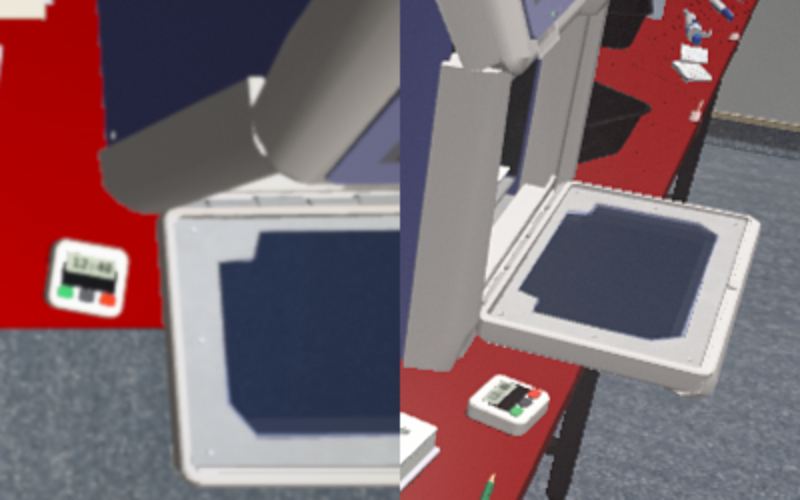

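The top view shows the station corners at about (344,160), (441,169), (430,269) and (332,261). The blue-capped bottle is at (424,177), the brown one at (360,219) and the used yellow cap at (369,180). The tray is around (278,190), the empties block at (304,270) and the fresh bottle at (247,276). The wrist view and crop show an instrument on the right with its door open at z≈0.05, x 0.22–0.45, so I will swing round at a small radius.

```bash
python3 -m creep '[{"dx":1.7,"dy":-4.7,"wz":-0.16},{"dx":3.7,"dy":-9.3,"wz":-0.32},{"dx":5.9,"dy":-13.9,"wz":-0.48},{"dx":8.6,"dy":-17.7,"wz":-0.64},{"dx":12.2,"dy":-20.8,"wz":-0.8},{"dx":16.3,"dy":-23.7,"wz":-0.96},{"dx":20.2,"dy":-26.1,"wz":-1.12},{"dx":23.5,"dy":-28.2,"wz":-1.265},{"dx":26.9,"dy":-30.8,"wz":-1.265},{"dx":30.5,"dy":-33.9,"wz":-1.265},{"dx":34.3,"dy":-37.4,"wz":-1.265},{"dx":37.7,"dy":-41.6,"wz":-1.265},{"dx":40.6,"dy":-45.9,"wz":-1.265},{"dx":43.4,"dy":-51.4,"wz":-1.265},{"dx":43.4,"dy":-51.4,"wz":-1.265}]'
python3 - <<'E'
from h import *
s=observe(); print(s); print(R.from_quat(s["tcp_rot"]).as_matrix().round(3))
E
```

```text
{'t': 0.4, 'joint_positions': array([ 1.16579652,  0.33332352,  0.03987885,  1.46554378, -0.01339181,
        1.34327276, -0.05848447]), 'qvel': array([-1.30084200e-03, -1.09370991e-03, -8.51424102e-05, -9.52098889e-04,
        1.05051855e-03,  6.89931438e-04,  6.40762954e-04]), 'joint_torque': array([-2.66160394e-03, -6.57553911e+01,  1.36024464e+00, -4.05325878e+01,
        1.64368667e-02,  5.27598764e-03, -9.27580027e-05]), 'tool_pos': array([ 0.1956529 , -0.61976161,  0.23115726]), 'tcp_rot': array([ 9.88333182e-01,  1.52307258e-01, -2.90235734e-05, -1.37904408e-04]), 'wrist_force': array([-0.63572087, -0.66861294, -0.11443096]), 'moment': array([ 0.07295179, -0.01883229, -0.00048283]), 'finger_force': 0.0, 'opening': 0.08570109708899723}
[[ 0.954  0.301 -0.   ]
 [ 0.301 -0.954  0.   ]
 [-0.    -0.    -1.   ]]invalid input at $[0]: expected keys dx, dy, dz, wx, wy, wz, grip
```

```bash
python3 -m creep '[{"dx":1.7,"dy":-4.7,"dz":0,"wx":0,"wy":0,"wz":-0.16,"grip":1},{"dx":3.7,"dy":-9.3,"dz":0,"wx":0,"wy":0,"wz":-0.32,"grip":1},{"dx":5.9,"dy":-13.9,"dz":0,"wx":0,"wy":0,"wz":-0.48,"grip":1},{"dx":8.6,"dy":-17.7,"dz":0,"wx":0,"wy":0,"wz":-0.64,"grip":1},{"dx":12.2,"dy":-20.8,"dz":0,"wx":0,"wy":0,"wz":-0.8,"grip":1},{"dx":16.3,"dy":-23.7,"dz":0,"wx":0,"wy":0,"wz":-0.96,"grip":1},{"dx":20.2,"dy":-26.1,"dz":0,"wx":0,"wy":0,"wz":-1.12,"grip":1},{"dx":23.5,"dy":-28.2,"dz":0,"wx":0,"wy":0,"wz":-1.265,"grip":1},{"dx":26.9,"dy":-30.8,"dz":0,"wx":0,"wy":0,"wz":-1.265,"grip":1},{"dx":30.5,"dy":-33.9,"dz":0,"wx":0,"wy":0,"wz":-1.265,"grip":1},{"dx":34.3,"dy":-37.4,"dz":0,"wx":0,"wy":0,"wz":-1.265,"grip":1},{"dx":37.7,"dy":-41.6,"dz":0,"wx":0,"wy":0,"wz":-1.265,"grip":1},{"dx":40.6,"dy":-45.9,"dz":0,"wx":0,"wy":0,"wz":-1.265,"grip":1},{"dx":43.4,"dy":-51.4,"dz":0,"wx":0,"wy":0,"wz":-1.265,"grip":1},{"dx":43.4,"dy":-51.4,"dz":0,"wx":0,"wy":0,"wz":-1.265,"grip":1}]'
python3 - <<'E'
from h import *
np.set_printoptions(precision=4,suppress=True)
s=observe(); print(s["joint_positions"]); print(R.from_quat(s["tcp_rot"]).as_matrix().round(3))
snap("wrist","w1.png")
E
```

```text
t: 2.28
tool_pos: [0.4552, 0.006, 0.2318]
tcp_rot: [0.704, 0.71, 0.001, 0.0]
wrist_force: [-0.5, -0.5, 0.5]
opening: 0.0853
finger_force: 0.0
[ 0.609  -0.0417 -0.6887  1.8838 -0.0283  1.2888 -0.0637]
[[-0.008  1.     0.001]
 [ 1.     0.008  0.001]
 [ 0.001  0.001 -1.   ]]
```

View pics/w1.png

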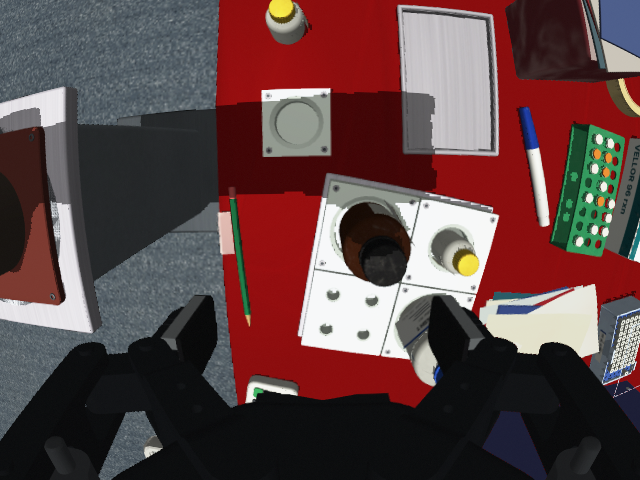

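The wrist picture shows the station with its seam centre near (400,283) and the used cap at (467,262). The black cap is at (385,262), and the blue bottle is half hidden near (428,350). The empties bore is at (297,123), the fresh cap at (282,12), and the tray spans (399,6)–(497,155).

```bash
python3 - <<'E'
from h import *
np.set_printoptions(precision=4,suppress=True)
p,K3,E3=snap("wrist"); W=lambda u,v,z:onplane(u,v,z,K3,E3,True)[:2]
for n,a in dict(c=(400,283,.032),left=(315,270,.032),top=(421,196,.032),TL=(328,175,.032),TR=(496,212,.032),BL=(302,345,.032)).items(): print(n,W(*a))
e=[W(u,v,.024) for u,v in [(262,91),(331,89),(331,156),(262,157)]]; print("emp",*e,np.mean(e,0),"bore",W(297,123,.024))
t=[W(u,v,.0145) for u,v in [(398,6),(494,13),(498,155),(402,154)]]; print("tray",*t,np.mean(t,0))
hsv=cv2.cvtColor(p,cv2.COLOR_RGB2HSV)
m=cv2.inRange(hsv,(22,150,120),(34,255,255)); n,_,st,c=cv2.connectedComponentsWithStats(m)
q,K,E=cv2.imread("pics/top0.png")[:,:,::-1],*snap("top")[1:]
m2=cv2.inRange(cv2.cvtColor(np.ascontiguousarray(q),cv2.COLOR_RGB2HSV),(22,150,120),(34,255,255)); n2,_,st2,c2=cv2.connectedComponentsWithStats(m2)
for i in range(1,n):
    if st[i,4]>80: print("w yellow",st[i],c[i],W(*c[i],.064),W(*c[i],.076))
for i in range(1,n2):
    if st2[i,4]>40: print("t yellow",st2[i],c2[i],onplane(*c2[i],.064,K,E)[:2],onplane(*c2[i],.076,K,E)[:2])
def two(a,b): return tri(ray(*a,K,E),ray(*b,K3,E3,True))
for n,a,b in [("capM",(361,219),(385,262)),("c",(386,214),(400,283)),("bore",(304,270),(297,123)),("old",(369,180),(467,262)),("trayTR",(317,161),(494,13)),("trayBL",(239,220),(402,154))]: print(n,*two(a,b))
E
```

```text
c [ 0.5336 -0.0655]
left [ 0.4486 -0.0515]
top [0.549  0.0224]
TL [0.4606 0.0406]
TR [0.6306 0.0088]
BL [ 0.4345 -0.1366]
emp [0.3988 0.1204] [0.4631 0.1213] [0.4634 0.0579] [0.3985 0.0574] [0.4309 0.0892] bore [0.4317 0.089 ]
tray [0.5291 0.2126] [0.6337 0.2201] [0.637  0.0659] [0.5328 0.0611] [0.5831 0.1399]
w yellow [268   0  25  15 298] [280.2315   5.896 ] [0.4194 0.1906] [0.4208 0.1859]
w yellow [459 250  21  22 368] [468.7717 260.6957] [ 0.5912 -0.0319] [ 0.5859 -0.028 ]
t yellow [363 174  12  11 105] [368.5524 178.981 ] [ 0.5866 -0.0279] [ 0.5835 -0.0271]
t yellow [239 270  12  11 114] [244.6667 274.9211] [0.4187 0.1921] [0.418  0.1896]
capM [ 0.5005 -0.0097  0.1335] 0.0038157397998936876
c [ 0.527  -0.058   0.0515] 0.0042364626744899785
bore [0.43   0.0915 0.0032] 0.0027558046032942663
old [ 0.5803 -0.027   0.0838] 0.0015284153083050787
trayTR [0.5012 0.0663 0.3518] 0.07216427597619253
trayBL [0.4073 0.0777 0.6366] 0.018415879459241814
```

```bash
python3 -m creep '[{"dx":-4,"dy":4,"dz":0,"wx":0,"wy":0,"wz":0,"grip":1},{"dx":-8,"dy":8,"dz":0,"wx":0,"wy":0,"wz":0,"grip":1},{"dx":-12,"dy":11.3,"dz":0,"wx":0,"wy":0,"wz":0,"grip":1},{"dx":-12,"dy":11.3,"dz":2,"wx":0,"wy":0,"wz":0,"grip":1},{"dx":-12,"dy":11.3,"dz":6,"wx":0,"wy":0,"wz":0,"grip":1},{"dx":-12,"dy":11.3,"dz":10,"wx":0,"wy":0,"wz":0,"grip":1},{"dx":-12,"dy":11.3,"dz":13.9,"wx":0,"wy":0,"wz":0,"grip":1},{"dx":-12,"dy":11.3,"dz":13.9,"wx":0,"wy":0,"wz":0,"grip":1}]' 40
python3 - <<'E'
from h import *
snap("wrist","w2.png")
E
```

```text
t: 3.42
tool_pos: [0.5651, -0.1206, 0.0895]
tcp_rot: [0.708, 0.706, -0.002, -0.002]
wrist_force: [1.2, -0.0, 1.4]
opening: 0.085
finger_force: 0.0
```

View pics/w2.png

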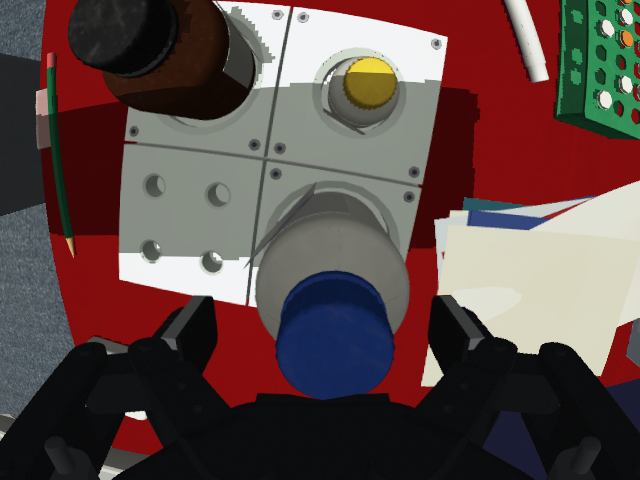

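The blue cap is centred at about (335,338) between the fingers. I'll convert that to a world offset.

```bash
cat >> h.py <<'E'
def blob(lo,hi,z,amin=500,cam="wrist",big=True):
    p,K,E=snap(cam); m=cv2.inRange(cv2.cvtColor(p,cv2.COLOR_RGB2HSV),lo,hi)
    n,_,st,c=cv2.connectedComponentsWithStats(m); out=[]
    for i in range(1,n):
        if st[i,4]>amin: out.append((st[i].tolist(),onplane(*c[i],z,K,E,cam=="wrist")[:2].round(4).tolist()))
    return out
E
python3 - <<'E'
from h import *
print(observe()["tool_pos"]); print(blob((105,120,40),(125,255,255),.138))
p,K,E=snap("wrist"); print(onplane(335,341,.143,K,E,True), onplane(263,160,.032,K,E,True), onplane(290,8,.032,K,E,True), onplane(421,186,.032,K,E,True), onplane(123,143,.032,K,E,True))
E
```

```text
[ 0.56678822 -0.12036029  0.09180843]
[([463, 210, 79, 19, 949], [0.6173, -0.0732]), ([272, 269, 116, 128, 11710], [0.5693, -0.1076]), ([605, 376, 35, 56, 904], [0.7065, -0.1537]), ([483, 411, 64, 69, 2065], [0.6454, -0.1655])]
[ 0.57198012 -0.10778349  0.143     ] [ 0.5359935  -0.06204146  0.032     ] [0.55092412 0.02456954 0.032     ] [ 0.62394636 -0.07619305  0.032     ] [ 0.44950498 -0.04719197  0.032     ]
```

```bash
python3 -m creep '[{"dx":0.9,"dy":0.4,"dz":0,"wx":0,"wy":0,"wz":0,"grip":1},{"dx":0.9,"dy":0.4,"dz":0,"wx":0,"wy":0,"wz":0,"grip":1},{"dx":0.9,"dy":0.4,"dz":0,"wx":0,"wy":0,"wz":0,"grip":0.5},{"dx":0.9,"dy":0.4,"dz":0,"wx":0,"wy":0,"wz":0,"grip":0.5},{"dx":0.9,"dy":0.4,"dz":0,"wx":0,"wy":0,"wz":0,"grip":0.5},{"dx":0.9,"dy":0.4,"dz":0,"wx":0,"wy":0,"wz":0,"grip":0.5},{"dx":0.9,"dy":0.4,"dz":0,"wx":0,"wy":0,"wz":0,"grip":0.5}]' 40
```

```text
t: 4.45
tool_pos: [0.5716, -0.1102, 0.0928]
tcp_rot: [0.707, 0.707, -0.0, -0.0]
wrist_force: [-2.8, 0.4, 5.8]
opening: 0.0617
finger_force: 42.1
```

```bash
python3 -m creep '[{"dx":0,"dy":0,"dz":-0.5,"wx":0,"wy":0,"wz":0,"grip":0.5},{"dx":0,"dy":0,"dz":-2,"wx":0,"wy":0,"wz":0,"grip":0.5},{"dx":0,"dy":0,"dz":-4.5,"wx":0,"wy":0,"wz":0,"grip":0.5},{"dx":0,"dy":0,"dz":-7.5,"wx":0,"wy":0,"wz":0,"grip":0.5},{"dx":0,"dy":0,"dz":-9.5,"wx":0,"wy":0,"wz":0,"grip":0.5},{"dx":0,"dy":0,"dz":-10,"wx":0,"wy":0,"wz":0,"grip":0.5},{"dx":0,"dy":0,"dz":-10,"wx":0,"wy":0,"wz":0,"grip":0.5}]' 
python3 - <<'E'
from h import *
np.set_printoptions(precision=3,suppress=True)
_,K,E=snap("top"); _,K2,E2=snap("side")
for a in [(222,156),(270,148),(262,97)]: print("top",onplane(*a,0,K,E),onplane(*a,.12,K,E))
print("side bottom",onplane(120,298,0,K2,E2),onplane(210,260,0,K2,E2),onplane(180,315,0,K2,E2))
for a,b in [((200,122),(97,218)),((258,125),(162,247)),((262,58),(204,200))]: print(tri(ray(*a,K,E),ray(*b,K2,E2)))
E
```

```text
t: 5.32
tool_pos: [0.5716, -0.1101, 0.192]
tcp_rot: [0.707, 0.707, -0.0, -0.0]
wrist_force: [0.4, 0.0, -2.5]
opening: 0.0611
finger_force: 43.8
top [0.655 0.253 0.   ] [0.617 0.222 0.12 ]
top [0.669 0.159 0.   ] [0.629 0.141 0.12 ]
top [0.775 0.175 0.   ] [0.721 0.155 0.12 ]
side bottom [0.772 0.249 0.   ] [0.701 0.11  0.   ] [0.667 0.236 0.   ]
(array([0.689, 0.267, 0.182]), np.float64(0.07681777777274641))
(array([0.708, 0.18 , 0.07 ]), np.float64(0.037610809954685395))
(array([0.722, 0.133, 0.158]), np.float64(0.09026564286536264))
```

```bash
python3 -m creep '[{"dx":2,"dy":0,"dz":0,"wx":0,"wy":0,"wz":0,"grip":0.5},{"dx":6,"dy":0.5,"dz":0,"wx":0,"wy":0,"wz":0,"grip":0.5},{"dx":10,"dy":1,"dz":0,"wx":0,"wy":0,"wz":0,"grip":0.5},{"dx":14,"dy":1,"dz":0,"wx":0,"wy":0,"wz":0,"grip":0.5},{"dx":18,"dy":1,"dz":0,"wx":0,"wy":0,"wz":0,"grip":0.5},{"dx":20.5,"dy":1,"dz":0,"wx":0,"wy":0,"wz":0,"grip":0.5},{"dx":21.4,"dy":1,"dz":0,"wx":0,"wy":0,"wz":0,"grip":0.5},{"dx":21.4,"dy":1,"dz":1,"wx":0,"wy":0,"wz":0,"grip":0.5},{"dx":21.4,"dy":1,"dz":4,"wx":0,"wy":0,"wz":0,"grip":0.5},{"dx":21.4,"dy":1,"dz":7,"wx":0,"wy":0,"wz":0,"grip":0.5},{"dx":21.4,"dy":1,"dz":8,"wx":0,"wy":0,"wz":0,"grip":0.5},{"dx":21.4,"dy":1,"dz":8,"wx":0,"wy":0,"wz":0,"grip":0.5}]' 
python3 - <<'E'
from h import *
snap("wrist","w3.png")
E
```

```text
t: 6.92
tool_pos: [0.5816, 0.103, 0.1118]
tcp_rot: [0.708, 0.707, -0.001, -0.0]
wrist_force: [-0.2, 0.8, -1.6]
opening: 0.0617
finger_force: 44.0
```

View pics/w3.png

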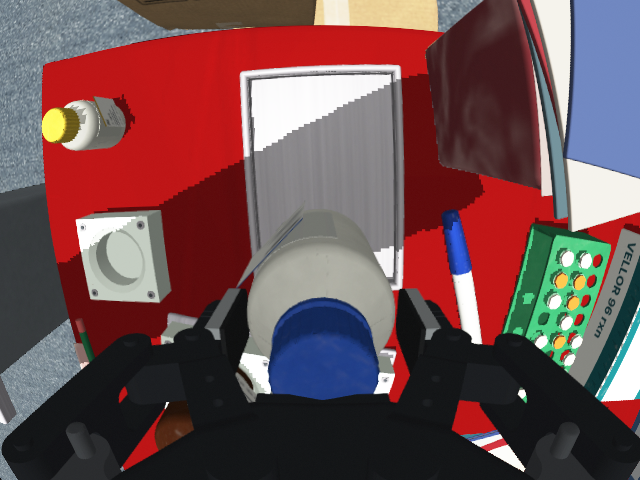

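The large bottle hangs over the near half of the tray. The tray corners are at (243,72), (399,66) and (404,290), and the box is to the right of x≈430.

```bash
python3 - <<'E'
from h import *
np.set_printoptions(precision=4,suppress=True)
p,K,E=snap("wrist"); W=lambda u,v,z:onplane(u,v,z,K,E,True)
print(observe()["tool_pos"],W(243,72,.0145),W(399,66,.0145),W(404,290,.0145)); print("cap",W(324,352,.162),"emp bore",W(121,256,.024),"box",W(440,165,0),W(540,190,0))
E
```

```text
[0.5825 0.1038 0.1133] [0.5315 0.2188 0.0145] [0.6323 0.2227 0.0145] [0.6407 0.0694 0.0145]
cap [0.583  0.1118 0.162 ] emp bore [0.4368 0.0972 0.024 ] box [0.6657 0.1571 0.    ] [0.7521 0.1426 0.    ]
```

```bash
python3 -m creep '[{"dx":0.2,"dy":0.2,"dz":0.5,"wx":0,"wy":0,"wz":0,"grip":0.5},{"dx":0.2,"dy":0.2,"dz":1.8,"wx":0,"wy":0,"wz":0,"grip":0.5},{"dx":0.2,"dy":0.2,"dz":2.8,"wx":0,"wy":0,"wz":0,"grip":0.5},{"dx":0.2,"dy":0.2,"dz":3.3,"wx":0,"wy":0,"wz":0,"grip":0.5},{"dx":0.2,"dy":0.2,"dz":3.5,"wx":0,"wy":0,"wz":0,"grip":0.5},{"dx":0.2,"dy":0.2,"dz":3.5,"wx":0,"wy":0,"wz":0,"grip":0.5},{"dx":0.2,"dy":0.2,"dz":3.5,"wx":0,"wy":0,"wz":0,"grip":0.5}]'
```

```text
t: 7.9
tool_pos: [0.5837, 0.1062, 0.0778]
tcp_rot: [0.707, 0.707, -0.0, -0.0]
wrist_force: [-3.4, -0.6, 6.1]
opening: 0.0613
finger_force: 44.8
```

```bash
python3 -m creep '[{"dx":0,"dy":0,"dz":0,"wx":0,"wy":0,"wz":0,"grip":1},{"dx":0,"dy":0,"dz":0,"wx":0,"wy":0,"wz":0,"grip":1},{"dx":0,"dy":0,"dz":0,"wx":0,"wy":0,"wz":0,"grip":1},{"dx":0,"dy":0,"dz":-3,"wx":0,"wy":0,"wz":0,"grip":1},{"dx":0,"dy":0,"dz":-8,"wx":0,"wy":0,"wz":0,"grip":1},{"dx":0,"dy":0,"dz":-12.5,"wx":0,"wy":0,"wz":0,"grip":1},{"dx":-4,"dy":-3,"dz":-12.5,"wx":0,"wy":0,"wz":0,"grip":1},{"dx":-8,"dy":-6,"dz":-12.5,"wx":0,"wy":0,"wz":0,"grip":1},{"dx":-11.6,"dy":-8.4,"dz":-12.5,"wx":0,"wy":0,"wz":0,"grip":1},{"dx":-11.6,"dy":-8.4,"dz":-11,"wx":0,"wy":0,"wz":0,"grip":1},{"dx":-11.6,"dy":-8.4,"dz":-7,"wx":0,"wy":0,"wz":0,"grip":1},{"dx":-11.6,"dy":-8.4,"dz":-3,"wx":0,"wy":0,"wz":0,"grip":1},{"dx":-11.6,"dy":-8.4,"dz":-1,"wx":0,"wy":0,"wz":0,"grip":1},{"dx":-11.6,"dy":-8.4,"dz":-1,"wx":0,"wy":0,"wz":0,"grip":1}]'
python3 - <<'E'
from h import *
snap("wrist","w4.png")
E
```

```text
t: 9.65
tool_pos: [0.4988, -0.009, 0.0857]
tcp_rot: [0.707, 0.708, -0.001, -0.002]
wrist_force: [0.3, -0.3, -0.2]
opening: 0.0852
finger_force: 0.0
```

View pics/w4.png

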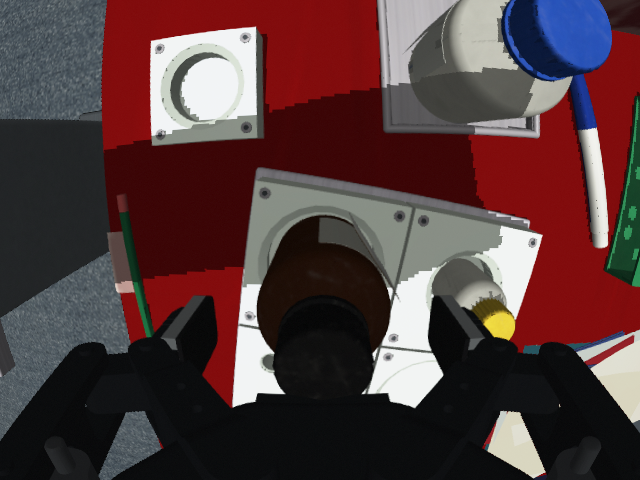

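The large bottle stands upright in the tray, and the black cap at about (322,358) is centred between the fingers. I'll grip and lift.

```bash
python3 - <<'E'
from h import *
np.set_printoptions(precision=4,suppress=True)
p,K,E=snap("wrist"); W=lambda u,v,z:onplane(u,v,z,K,E,True)
print("capM",W(322,366,.133),"emp corners",[W(*a,.024)[:2] for a in [(151,41),(256,28),(259,135),(154,143)]],"bore",W(203,84,.024),"seam top",W(412,210,.032))
E
python3 -m creep '[{"dx":0,"dy":0,"dz":0,"wx":0,"wy":0,"wz":0,"grip":0.45},{"dx":0,"dy":0,"dz":0,"wx":0,"wy":0,"wz":0,"grip":0.45},{"dx":0,"dy":0,"dz":0,"wx":0,"wy":0,"wz":0,"grip":0.45},{"dx":0,"dy":0,"dz":0,"wx":0,"wy":0,"wz":0,"grip":0.45},{"dx":0,"dy":0,"dz":0,"wx":0,"wy":0,"wz":0,"grip":0.45},{"dx":0,"dy":0,"dz":-0.5,"wx":0,"wy":0,"wz":0,"grip":0.45},{"dx":0,"dy":0,"dz":-2,"wx":0,"wy":0,"wz":0,"grip":0.45},{"dx":0,"dy":0,"dz":-5,"wx":0,"wy":0,"wz":0,"grip":0.45},{"dx":0,"dy":0,"dz":-9,"wx":0,"wy":0,"wz":0,"grip":0.45},{"dx":0,"dy":0,"dz":-12.5,"wx":0,"wy":0,"wz":0,"grip":0.45},{"dx":0,"dy":0,"dz":-14,"wx":0,"wy":0,"wz":0,"grip":0.45},{"dx":0,"dy":0,"dz":-14,"wx":0,"wy":0,"wz":0,"grip":0.45}]' 40
```

```text
capM [ 0.5001 -0.0081  0.133 ] emp corners [array([0.3991, 0.1245]), array([0.4632, 0.125 ]), array([0.4652, 0.0629]), array([0.4015, 0.0619])] bore [0.4329 0.0939 0.024 ] seam top [0.5493 0.0224 0.032 ]
t: 11.25
tool_pos: [0.5001, -0.0101, 0.228]
tcp_rot: [0.707, 0.707, 0.0, 0.001]
wrist_force: [0.3, 0.0, -2.3]
opening: 0.0556
finger_force: 42.9
```

```bash
python3 -m creep '[{"dx":2,"dy":1,"dz":0,"wx":0,"wy":0,"wz":0,"grip":0.45},{"dx":6,"dy":3,"dz":0,"wx":0,"wy":0,"wz":0,"grip":0.45},{"dx":10,"dy":5,"dz":0,"wx":0,"wy":0,"wz":0,"grip":0.45},{"dx":14,"dy":7,"dz":0,"wx":0,"wy":0,"wz":0,"grip":0.45},{"dx":17.5,"dy":8,"dz":0,"wx":0,"wy":0,"wz":0,"grip":0.45},{"dx":19,"dy":8,"dz":0,"wx":0,"wy":0,"wz":0,"grip":0.45},{"dx":19,"dy":8,"dz":1,"wx":0,"wy":0,"wz":0,"grip":0.45},{"dx":19,"dy":8,"dz":5,"wx":0,"wy":0,"wz":0,"grip":0.45},{"dx":19,"dy":8,"dz":9,"wx":0,"wy":0,"wz":0,"grip":0.45},{"dx":19,"dy":8,"dz":12.5,"wx":0,"wy":0,"wz":0,"grip":0.45},{"dx":19,"dy":8,"dz":14.5,"wx":0,"wy":0,"wz":0,"grip":0.45},{"dx":19,"dy":8,"dz":15.2,"wx":0,"wy":0,"wz":0,"grip":0.45},{"dx":19,"dy":8,"dz":15.5,"wx":0,"wy":0,"wz":0,"grip":0.45},{"dx":19,"dy":8,"dz":15.5,"wx":0,"wy":0,"wz":0,"grip":0.45},{"dx":19,"dy":8,"dz":15.5,"wx":0,"wy":0,"wz":0,"grip":0.45}]'
```

```text
t: 13.12
tool_pos: [0.5807, 0.1802, 0.0735]
tcp_rot: [0.707, 0.707, 0.001, 0.001]
wrist_force: [-0.8, 0.0, 1.7]
opening: 0.0551
finger_force: 43.4
```

```bash
python3 -m creep '[{"dx":0,"dy":0,"dz":0,"wx":0,"wy":0,"wz":0,"grip":0.85},{"dx":0,"dy":0,"dz":0,"wx":0,"wy":0,"wz":0,"grip":0.85},{"dx":0,"dy":0,"dz":0,"wx":0,"wy":0,"wz":0,"grip":0.85},{"dx":0,"dy":0,"dz":-2,"wx":0,"wy":0,"wz":0,"grip":0.85},{"dx":0,"dy":0,"dz":-7,"wx":0,"wy":0,"wz":0,"grip":0.85},{"dx":0,"dy":0,"dz":-12,"wx":0,"wy":0,"wz":0,"grip":1},{"dx":-3,"dy":0.3,"dz":-13.7,"wx":0,"wy":0,"wz":0,"grip":1},{"dx":-8,"dy":0.5,"dz":-13.7,"wx":0,"wy":0,"wz":0,"grip":1},{"dx":-13,"dy":0.5,"dz":-13.7,"wx":0,"wy":0,"wz":0,"grip":1},{"dx":-18,"dy":0.5,"dz":-13.7,"wx":0,"wy":0,"wz":0,"grip":1},{"dx":-20.7,"dy":0.5,"dz":-13,"wx":0,"wy":0,"wz":0,"grip":1},{"dx":-20.7,"dy":0.5,"dz":-8,"wx":0,"wy":0,"wz":0,"grip":1},{"dx":-20.7,"dy":0.5,"dz":-3,"wx":0,"wy":0,"wz":0,"grip":1},{"dx":-20.7,"dy":0.5,"dz":-1.3,"wx":0,"wy":0,"wz":0,"grip":1},{"dx":-20.7,"dy":0.5,"dz":-1.3,"wx":0,"wy":0,"wz":0,"grip":1}]'
python3 - <<'E'
from h import *
snap("wrist","w5.png"); print(blob((22,150,100),(34,255,255),.078)); print(observe()["tool_pos"],observe()["joint_positions"].round(2))
E
```

```text
t: 15.0
tool_pos: [0.5849, -0.0267, 0.0859]
tcp_rot: [0.707, 0.707, -0.0, -0.0]
wrist_force: [0.6, 0.6, 1.0]
opening: 0.0856
finger_force: 0.0
[([298, 278, 46, 43, 1494], [0.5854, -0.0273])]
[ 0.58618966 -0.02669231  0.08755215] [ 0.52  0.4  -0.68  1.76  0.28  1.07 -0.25]
```

View pics/w5.png

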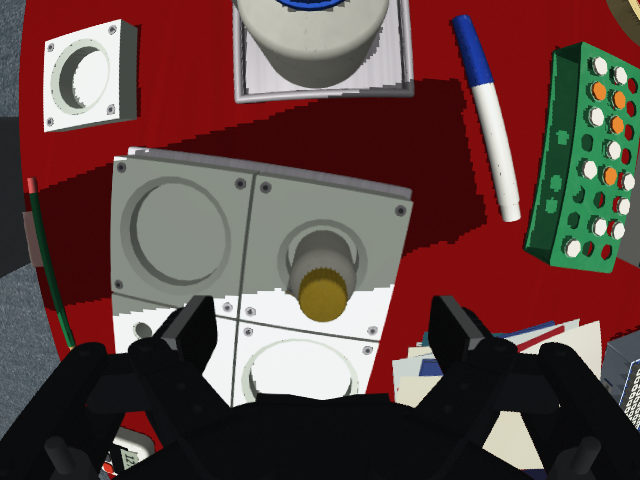

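The yellow cap at (322,298) sits midway between the fingers, both tall bores are empty, and the large bottle stands in the tray. I'll descend, grip and lift.

```bash
python3 - <<'E'
from h import *
np.set_printoptions(precision=4,suppress=True)
p,K,E=snap("wrist"); W=lambda u,v,z:onplane(u,v,z,K,E,True)[:2]
print("med bore",[W(*a,.032) for a in [(121,231),(230,233),(180,178),(175,285)]],"small bore",[W(*a,.032) for a in [(278,257),(368,262),(325,217)]],"seam c",W(243,318,.032),"corners",W(114,157,.032),W(411,189,.032))
print("emp bore",[W(*a,.024) for a in [(51,75),(117,78),(87,40),(80,113)]])
E
python3 -m creep '[{"dx":0,"dy":0,"dz":2,"wx":0,"wy":0,"wz":0,"grip":1},{"dx":0,"dy":0,"dz":4,"wx":0,"wy":0,"wz":0,"grip":1},{"dx":0,"dy":0,"dz":4.4,"wx":0,"wy":0,"wz":0,"grip":1},{"dx":0,"dy":0,"dz":4.4,"wx":0,"wy":0,"wz":0,"grip":1},{"dx":0,"dy":0,"dz":4.4,"wx":0,"wy":0,"wz":0,"grip":0.6},{"dx":0,"dy":0,"dz":4.4,"wx":0,"wy":0,"wz":0,"grip":0.3},{"dx":0,"dy":0,"dz":4.4,"wx":0,"wy":0,"wz":0,"grip":0.25},{"dx":0,"dy":0,"dz":4.4,"wx":0,"wy":0,"wz":0,"grip":0.25},{"dx":0,"dy":0,"dz":4.4,"wx":0,"wy":0,"wz":0,"grip":0.25},{"dx":0,"dy":0,"dz":4.4,"wx":0,"wy":0,"wz":0,"grip":0.25},{"dx":0,"dy":0,"dz":4.4,"wx":0,"wy":0,"wz":0,"grip":0.25}]' 25
```

```text
med bore [array([ 0.4647, -0.0067]), array([ 0.5351, -0.0084]), array([0.5073, 0.0234]), array([ 0.4977, -0.0405])] small bore [array([ 0.5619, -0.0224]), array([ 0.6125, -0.0254]), array([0.5882, 0.0004])] seam c [ 0.539  -0.0611] corners [0.4643 0.0382] [0.6351 0.0162]
emp bore [array([0.4071, 0.0989]), array([0.4626, 0.087 ]), array([0.4377, 0.1169]), array([0.4335, 0.0688])]
t: 16.52
tool_pos: [0.5851, -0.027, 0.0418]
tcp_rot: [0.707, 0.707, 0.0, 0.0]
wrist_force: [-0.7, 0.7, 6.2]
opening: 0.0334
finger_force: 25.0
```

```bash
python3 -m creep '[{"dx":0,"dy":0,"dz":-1,"wx":0,"wy":0,"wz":0,"grip":0.25},{"dx":0,"dy":0,"dz":-4,"wx":0,"wy":0,"wz":0,"grip":0.25},{"dx":0,"dy":0,"dz":-8,"wx":0,"wy":0,"wz":0,"grip":0.25},{"dx":1,"dy":-1,"dz":-10,"wx":0,"wy":0,"wz":0,"grip":0.25},{"dx":4,"dy":-5,"dz":-10,"wx":0,"wy":0,"wz":0,"grip":0.25},{"dx":7,"dy":-9,"dz":-10,"wx":0,"wy":0,"wz":0,"grip":0.25},{"dx":10,"dy":-13,"dz":-10,"wx":0,"wy":0,"wz":0,"grip":0.25},{"dx":11.9,"dy":-15.3,"dz":-10,"wx":0,"wy":0,"wz":0,"grip":0.25},{"dx":11.9,"dy":-15.3,"dz":-8,"wx":0,"wy":0,"wz":0,"grip":0.25},{"dx":11.9,"dy":-15.3,"dz":-5,"wx":0,"wy":0,"wz":0,"grip":0.25},{"dx":11.9,"dy":-15.3,"dz":-3.3,"wx":0,"wy":0,"wz":0,"grip":0.25},{"dx":11.9,"dy":-15.3,"dz":-3.3,"wx":0,"wy":0,"wz":0,"grip":0.25}]'
python3 - <<'E'
from h import *
snap("wrist","w6.png"); print(observe()["tool_pos"],observe()["joint_positions"].round(2)); print(blob((22,150,80),(34,255,255),.111))
E
```

```text
t: 18.02
tool_pos: [0.431, 0.092, 0.0736]
tcp_rot: [0.707, 0.707, -0.001, -0.001]
wrist_force: [-0.3, -0.2, 1.1]
opening: 0.0333
finger_force: 25.1
[0.43169391 0.09218763 0.07446818] [ 0.49  0.14 -0.83  2.1   0.12  0.96 -0.41]
[([265, 39, 54, 54, 636], [0.4252, 0.1801]), ([290, 307, 65, 72, 3685], [0.432, 0.0958])]
```

View pics/w6.png

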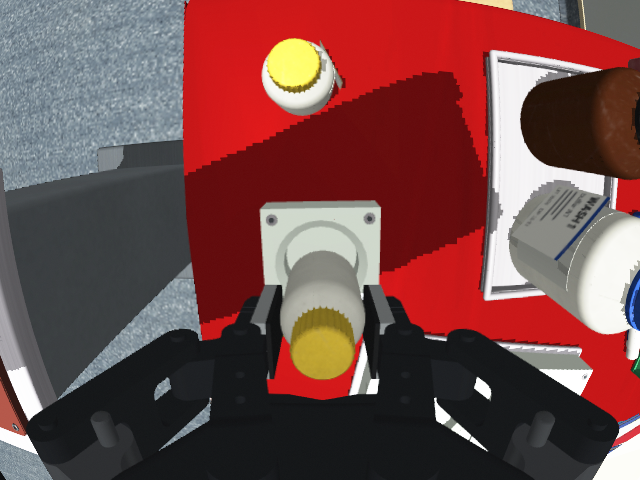

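The used bottle hangs over the empties holder, whose back corners are at (262,204) and (379,202). The fresh cap is at (293,65), and both tall bottles stand in the tray.

```bash
python3 - <<'E'
from h import *
np.set_printoptions(precision=4,suppress=True)
p,K,E=snap("wrist"); W=lambda u,v,z:onplane(u,v,z,K,E,True)[:2]
a,b=W(262,206,.024),W(380,204,.024); print(a,b,(a+b)/2-[0,.032],"chamf",[W(*q,.024) for q in [(274,255),(360,255),(317,222)]],"lowerL",W(266,290,.024))
print("new cap",W(293,65,.068),"neck/base",W(298,112,0))
E
```

```text
[0.4006 0.1263] [0.4632 0.1274] [0.4319 0.0949] chamf [array([0.4062, 0.0992]), array([0.4532, 0.0992]), array([0.4298, 0.1175])] lowerL [0.4007 0.0784]
new cap [0.421  0.1911] neck/base [0.4186 0.1775]
```

```bash
python3 -m creep '[{"dx":0,"dy":0,"dz":1.2,"wx":0,"wy":0,"wz":0,"grip":0.25},{"dx":0,"dy":0,"dz":2.4,"wx":0,"wy":0,"wz":0,"grip":0.25},{"dx":0,"dy":0,"dz":3.4,"wx":0,"wy":0,"wz":0,"grip":0.25},{"dx":0,"dy":0,"dz":3.9,"wx":0,"wy":0,"wz":0,"grip":0.25},{"dx":0,"dy":0,"dz":4.1,"wx":0,"wy":0,"wz":0,"grip":0.25},{"dx":0,"dy":0,"dz":4.1,"wx":0,"wy":0,"wz":0,"grip":0.25},{"dx":0,"dy":0,"dz":4.1,"wx":0,"wy":0,"wz":0,"grip":0.25}]'
```

```text
t: 19.05
tool_pos: [0.4315, 0.0921, 0.0337]
tcp_rot: [0.707, 0.707, -0.0, -0.0]
wrist_force: [-5.0, -0.8, 9.3]
opening: 0.0334
finger_force: 25.8
```

```bash
python3 -m creep '[{"dx":0,"dy":0,"dz":0,"wx":0,"wy":0,"wz":0,"grip":1},{"dx":0,"dy":0,"dz":0,"wx":0,"wy":0,"wz":0,"grip":1},{"dx":0,"dy":0,"dz":0,"wx":0,"wy":0,"wz":0,"grip":1},{"dx":0,"dy":0,"dz":0,"wx":0,"wy":0,"wz":0,"grip":1},{"dx":0,"dy":0,"dz":-3,"wx":0,"wy":0,"wz":0,"grip":1},{"dx":0,"dy":0,"dz":-7,"wx":0,"wy":0,"wz":0,"grip":1},{"dx":2,"dy":-0.5,"dz":-11,"wx":0,"wy":0,"wz":0,"grip":1},{"dx":6,"dy":-1.1,"dz":-11,"wx":0,"wy":0,"wz":0,"grip":1},{"dx":9.8,"dy":-1.1,"dz":-10,"wx":0,"wy":0,"wz":0,"grip":1},{"dx":9.8,"dy":-1.1,"dz":-6,"wx":0,"wy":0,"wz":0,"grip":1},{"dx":9.8,"dy":-1.1,"dz":-4,"wx":0,"wy":0,"wz":0,"grip":1},{"dx":9.8,"dy":-1.1,"dz":-4,"wx":0,"wy":0,"wz":0,"grip":1},{"dx":9.8,"dy":-1.1,"dz":-4,"wx":0,"wy":0,"wz":0,"grip":1}]'
python3 - <<'E'
from h import *
s=observe(); print(s["tool_pos"],s["joint_positions"].round(2)); print(blob((22,150,80),(34,255,255),.066,300)); print("top",blob((22,120,80),(34,255,255),.066,30,"top"),blob((22,120,80),(34,255,255),.070,30,"side"))
E
```

```text
t: 20.68
tool_pos: [0.4213, 0.1903, 0.0742]
tcp_rot: [0.707, 0.707, 0.0, 0.0]
wrist_force: [-0.3, 1.0, -0.1]
opening: 0.0855
finger_force: 0.0
[0.42127627 0.1902603  0.07415511] [ 0.35  0.21 -0.93  2.05  0.2   0.97 -0.69]
[([294, 263, 48, 54, 2070], [0.4197, 0.1946])]
top [([296, 261, 13, 12, 118], [0.4313, 0.0917])] [([335, 317, 16, 18, 233], [0.4152, 0.2008])]
```

```bash
python3 -m creep '[{"dx":0.2,"dy":0,"dz":2,"wx":0,"wy":0,"wz":0,"grip":1},{"dx":0.2,"dy":0,"dz":4,"wx":0,"wy":0,"wz":0,"grip":1},{"dx":0.2,"dy":0,"dz":4.4,"wx":0,"wy":0,"wz":0,"grip":1},{"dx":0.2,"dy":0,"dz":4.4,"wx":0,"wy":0,"wz":0,"grip":0.7},{"dx":0.2,"dy":0,"dz":4.4,"wx":0,"wy":0,"wz":0,"grip":0.5},{"dx":0.2,"dy":0,"dz":4.4,"wx":0,"wy":0,"wz":0,"grip":0.4},{"dx":0.2,"dy":0,"dz":4.4,"wx":0,"wy":0,"wz":0,"grip":0.3},{"dx":0.2,"dy":0,"dz":4.4,"wx":0,"wy":0,"wz":0,"grip":0.25},{"dx":0.2,"dy":0,"dz":4.4,"wx":0,"wy":0,"wz":0,"grip":0.25},{"dx":0.2,"dy":0,"dz":4.4,"wx":0,"wy":0,"wz":0,"grip":0.25}]' 25
python3 - <<'E'
from h import *
snap("wrist","w7.png")
E
```

```text
t: 22.08
tool_pos: [0.4212, 0.1921, 0.03]
tcp_rot: [0.707, 0.707, 0.0, 0.0]
wrist_force: [-1.7, -0.8, 5.9]
opening: 0.0335
finger_force: 24.4
```

View pics/w7.png

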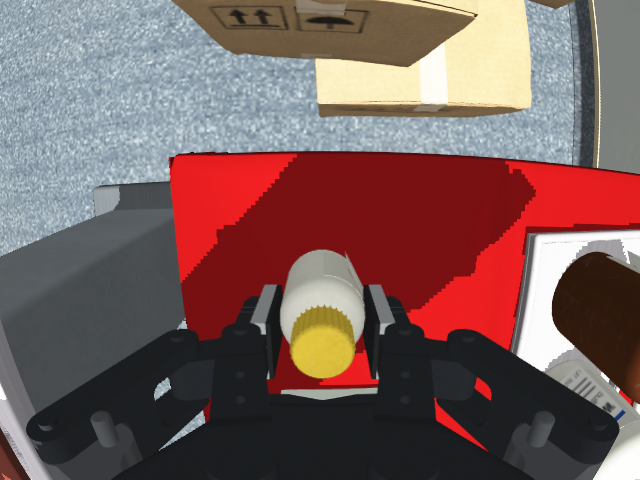

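The fresh bottle is gripped upright, with its cap at (322,345). I'll carry it over to the small bore.

```bash
python3 -m creep '[{"dx":0,"dy":0,"dz":-1,"wx":0,"wy":0,"wz":0,"grip":0.25},{"dx":0,"dy":0,"dz":-4,"wx":0,"wy":0,"wz":0,"grip":0.25},{"dx":0,"dy":0,"dz":-8,"wx":0,"wy":0,"wz":0,"grip":0.25},{"dx":0,"dy":0,"dz":-11.5,"wx":0,"wy":0,"wz":0,"grip":0.25},{"dx":-3,"dy":2,"dz":-12.5,"wx":0,"wy":0,"wz":0,"grip":0.25},{"dx":-7,"dy":5,"dz":-12.5,"wx":0,"wy":0,"wz":0,"grip":0.25},{"dx":-11,"dy":8,"dz":-12.5,"wx":0,"wy":0,"wz":0,"grip":0.25},{"dx":-15,"dy":11,"dz":-12.5,"wx":0,"wy":0,"wz":0,"grip":0.25},{"dx":-19,"dy":14,"dz":-12.5,"wx":0,"wy":0,"wz":0,"grip":0.25},{"dx":-21.8,"dy":16.5,"dz":-12,"wx":0,"wy":0,"wz":0,"grip":0.25},{"dx":-21.8,"dy":16.5,"dz":-9,"wx":0,"wy":0,"wz":0,"grip":0.25},{"dx":-21.8,"dy":16.5,"dz":-6,"wx":0,"wy":0,"wz":0,"grip":0.25},{"dx":-21.8,"dy":16.5,"dz":-4.8,"wx":0,"wy":0,"wz":0,"grip":0.25},{"dx":-21.8,"dy":16.5,"dz":-4.8,"wx":0,"wy":0,"wz":0,"grip":0.25}]'
python3 - <<'E'
from h import *
s=observe(); print(s["tool_pos"],s["joint_positions"].round(2)); snap("wrist","w8.png"); print(blob((22,150,80),(34,255,255),.114))
E
```

```text
t: 23.88
tool_pos: [0.5856, -0.0259, 0.0774]
tcp_rot: [0.707, 0.707, -0.0, -0.0]
wrist_force: [-0.7, -0.2, 0.6]
opening: 0.0335
finger_force: 25.0
[ 0.58555052 -0.02592049  0.07739373] [ 0.57  0.43 -0.73  1.77  0.33  1.07 -0.28]
[([8, 50, 44, 42, 1373], [0.4814, 0.0754]), ([290, 305, 65, 73, 3684], [0.5865, -0.0221])]
```

View pics/w8.png

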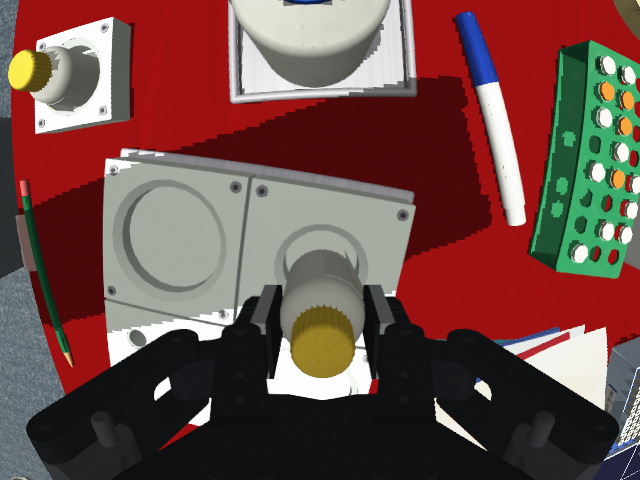

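The fresh bottle hangs over the small bore (rim about (275,252)–(366,258)), and the used one stands in the empties holder at (70,78).

```bash
python3 - <<'E'
from h import *
np.set_printoptions(precision=4,suppress=True)
p,K,E=snap("wrist"); W=lambda u,v,z:onplane(u,v,z,K,E,True)[:2]
print([W(*a,.032) for a in [(275,254),(367,259),(325,224)]],"seam top",W(249,178,.032),"right",W(414,208,.032),"TL",W(105,159,.032),"screws",W(262,191,.032),W(403,215,.032))
c=[W(*a,.032) for a in [(118,235),(226,238),(175,180),(168,290)]]; print("med",c,np.mean(c,0))
E
```

```text
[array([ 0.5617, -0.017 ]), array([ 0.6109, -0.0199]), array([ 0.5884, -0.0007])] seam top [0.5493 0.0237] right [0.6352 0.0081] TL [0.4636 0.0385] screws [0.5559 0.0169] [0.6294 0.0043]
med [array([ 0.4678, -0.0061]), array([ 0.5353, -0.0081]), array([0.5081, 0.0241]), array([ 0.4968, -0.0394])] [ 0.502  -0.0074]
```

```bash
python3 -m creep '[{"dx":0,"dy":0,"dz":1.2,"wx":0,"wy":0,"wz":0,"grip":0.25},{"dx":0,"dy":0,"dz":2.2,"wx":0,"wy":0,"wz":0,"grip":0.25},{"dx":0,"dy":0,"dz":3.1,"wx":0,"wy":0,"wz":0,"grip":0.25},{"dx":0,"dy":0,"dz":3.5,"wx":0,"wy":0,"wz":0,"grip":0.25},{"dx":0,"dy":0,"dz":3.6,"wx":0,"wy":0,"wz":0,"grip":0.25},{"dx":0,"dy":0,"dz":3.6,"wx":0,"wy":0,"wz":0,"grip":0.25}]'
```

```text
t: 24.78
tool_pos: [0.5854, -0.026, 0.042]
tcp_rot: [0.707, 0.707, -0.001, -0.0]
wrist_force: [-6.5, -0.7, 11.8]
opening: 0.0337
finger_force: 26.2
```

```bash
python3 -m creep '[{"dx":0,"dy":0,"dz":-0.05,"wx":0,"wy":0,"wz":0,"grip":0.85},{"dx":0,"dy":0,"dz":-0.05,"wx":0,"wy":0,"wz":0,"grip":0.85},{"dx":0,"dy":0,"dz":-0.05,"wx":0,"wy":0,"wz":0,"grip":0.85},{"dx":0,"dy":0,"dz":-0.05,"wx":0,"wy":0,"wz":0,"grip":0.85},{"dx":0,"dy":0,"dz":-4,"wx":0,"wy":0,"wz":0,"grip":0.85},{"dx":0,"dy":0,"dz":-9,"wx":0,"wy":0,"wz":0,"grip":0.85},{"dx":0,"dy":0,"dz":-14,"wx":0,"wy":0,"wz":0,"grip":0.85},{"dx":3,"dy":0,"dz":-16.8,"wx":0,"wy":0,"wz":0,"grip":0.85},{"dx":8,"dy":-0.2,"dz":-16.8,"wx":0,"wy":0,"wz":0,"grip":0.85},{"dx":13,"dy":-0.5,"dz":-16.8,"wx":0,"wy":0,"wz":0,"grip":0.85},{"dx":18,"dy":-0.5,"dz":-16.8,"wx":0,"wy":0,"wz":0,"grip":0.85},{"dx":20.6,"dy":-0.5,"dz":-16.8,"wx":0,"wy":0,"wz":0,"grip":0.85},{"dx":20.6,"dy":-0.5,"dz":-13,"wx":0,"wy":0,"wz":0,"grip":0.85},{"dx":20.6,"dy":-0.5,"dz":-9,"wx":0,"wy":0,"wz":0,"grip":0.85},{"dx":20.6,"dy":-0.5,"dz":-9,"wx":0,"wy":0,"wz":0,"grip":0.85}]'
python3 - <<'E'
from h import *
s=observe(); print(s["tool_pos"]); snap("wrist","w9.png")
E
```

```text
t: 26.65
tool_pos: [0.579, 0.1792, 0.1286]
tcp_rot: [0.707, 0.707, -0.002, -0.001]
wrist_force: [-0.2, -1.1, 1.1]
opening: 0.0728
finger_force: 0.0
[0.57898644 0.17915052 0.12864013]
```

View pics/w9.png

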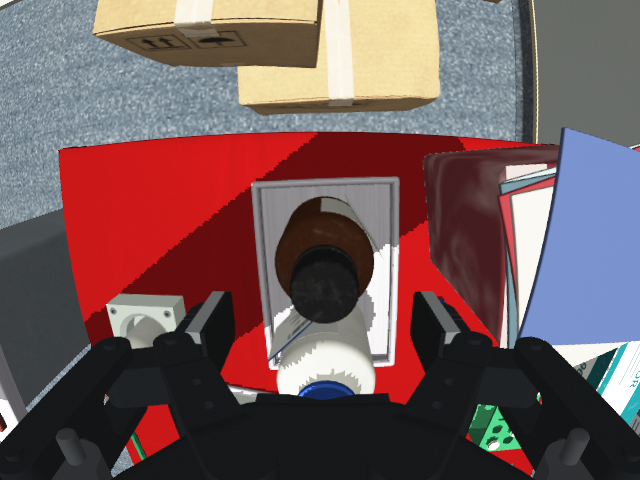

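Both tall bottles stand in the tray, and the black cap at (324,285) is between the fingers. I'll grip the medium bottle and carry it back.

```bash
python3 -m creep '[{"dx":0,"dy":0,"dz":3,"wx":0,"wy":0,"wz":0,"grip":0.85},{"dx":0,"dy":0,"dz":5.3,"wx":0,"wy":0,"wz":0,"grip":0.85},{"dx":0,"dy":0,"dz":5.8,"wx":0,"wy":0,"wz":0,"grip":0.85},{"dx":0,"dy":0,"dz":5.8,"wx":0,"wy":0,"wz":0,"grip":0.45},{"dx":0,"dy":0,"dz":5.8,"wx":0,"wy":0,"wz":0,"grip":0.45},{"dx":0,"dy":0,"dz":5.8,"wx":0,"wy":0,"wz":0,"grip":0.45},{"dx":0,"dy":0,"dz":5.8,"wx":0,"wy":0,"wz":0,"grip":0.45},{"dx":0,"dy":0,"dz":5.8,"wx":0,"wy":0,"wz":0,"grip":0.45}]' 40
python3 -m creep '[{"dx":0,"dy":0,"dz":-0.5,"wx":0,"wy":0,"wz":0,"grip":0.45},{"dx":0,"dy":0,"dz":-2,"wx":0,"wy":0,"wz":0,"grip":0.45},{"dx":0,"dy":0,"dz":-5,"wx":0,"wy":0,"wz":0,"grip":0.45},{"dx":0,"dy":0,"dz":-9,"wx":0,"wy":0,"wz":0,"grip":0.45},{"dx":0,"dy":0,"dz":-13,"wx":0,"wy":0,"wz":0,"grip":0.45},{"dx":0,"dy":0,"dz":-15,"wx":0,"wy":0,"wz":0,"grip":0.45},{"dx":-1,"dy":-1,"dz":-15.5,"wx":0,"wy":0,"wz":0,"grip":0.45},{"dx":-5,"dy":-4,"dz":-15.5,"wx":0,"wy":0,"wz":0,"grip":0.45},{"dx":-9,"dy":-7,"dz":-15.5,"wx":0,"wy":0,"wz":0,"grip":0.45},{"dx":-13,"dy":-8,"dz":-15.5,"wx":0,"wy":0,"wz":0,"grip":0.45},{"dx":-17,"dy":-8,"dz":-15.5,"wx":0,"wy":0,"wz":0,"grip":0.45},{"dx":-19,"dy":-8,"dz":-15,"wx":0,"wy":0,"wz":0,"grip":0.45},{"dx":-19,"dy":-8,"dz":-12,"wx":0,"wy":0,"wz":0,"grip":0.45},{"dx":-19,"dy":-8,"dz":-8,"wx":0,"wy":0,"wz":0,"grip":0.45},{"dx":-19,"dy":-8,"dz":-5,"wx":0,"wy":0,"wz":0,"grip":0.45},{"dx":-19,"dy":-8,"dz":-4.2,"wx":0,"wy":0,"wz":0,"grip":0.45},{"dx":-19,"dy":-8,"dz":-4.2,"wx":0,"wy":0,"wz":0,"grip":0.45}]'
python3 - <<'E'
from h import *
s=observe(); print(s["tool_pos"]); snap("wrist","w10.png")
E
```

```text
t: 27.7
tool_pos: [0.5816, 0.1805, 0.075]
tcp_rot: [0.707, 0.707, 0.001, 0.001]
wrist_force: [-1.6, 0.6, 7.6]
opening: 0.055
finger_force: 42.7
t: 29.82
tool_pos: [0.5002, -0.0102, 0.1151]
tcp_rot: [0.707, 0.707, -0.0, -0.001]
wrist_force: [0.7, 0.1, -2.1]
opening: 0.055
finger_force: 43.2
[ 0.50017811 -0.01021197  0.11510141]
```

View pics/w10.png

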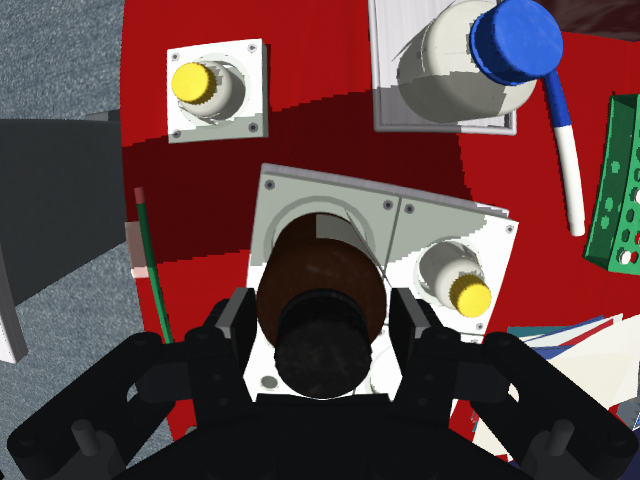

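The medium bottle hangs over its bore (rim top about (323,198)). The fresh bottle is seated in the small bore with its cap at (470,296), and the used one is in the empties holder. That was my last view, so I'll use numbers from here.

```bash
python3 - <<'E'
from h import *
np.set_printoptions(precision=4,suppress=True)
p,K,E=snap("wrist"); W=lambda u,v,z:onplane(u,v,z,K,E,True)[:2]
a,b=W(264,166,.032),W(400,196,.032); d=(b-a)/np.linalg.norm(b-a); n=np.array([d[1],-d[0]])
print("rimtop",W(323,198,.032),"rim left",W(264,247,.032),a,b,"centre",(a+b)/2+n*.044, "cap",W(323,372,.161))
E
```

```text
rimtop [0.5018 0.0232] rim left [ 0.4641 -0.0081] [0.4658 0.0433] [0.5497 0.0248] centre [ 0.4982 -0.0089] cap [ 0.5015 -0.012 ]
```

```bash
python3 -m creep '[{"dx":0,"dy":0,"dz":0.8,"wx":0,"wy":0,"wz":0,"grip":0.45},{"dx":0,"dy":0,"dz":1.5,"wx":0,"wy":0,"wz":0,"grip":0.45},{"dx":0,"dy":0,"dz":2.1,"wx":0,"wy":0,"wz":0,"grip":0.45},{"dx":0,"dy":0,"dz":2.5,"wx":0,"wy":0,"wz":0,"grip":0.45},{"dx":0,"dy":0,"dz":2.7,"wx":0,"wy":0,"wz":0,"grip":0.45},{"dx":0,"dy":0,"dz":2.75,"wx":0,"wy":0,"wz":0,"grip":0.45},{"dx":0,"dy":0,"dz":2.75,"wx":0,"wy":0,"wz":0,"grip":0.45}]'
```

```text
t: 30.8
tool_pos: [0.5008, -0.0099, 0.0899]
tcp_rot: [0.707, 0.707, -0.001, 0.0]
wrist_force: [-12.8, 0.3, 29.4]
opening: 0.0553
finger_force: 46.6
```

```bash
python3 -m creep '[{"dx":0,"dy":0,"dz":-0.15,"wx":0,"wy":0,"wz":0,"grip":0.45},{"dx":0,"dy":0,"dz":-0.15,"wx":0,"wy":0,"wz":0,"grip":0.8},{"dx":0,"dy":0,"dz":-0.15,"wx":0,"wy":0,"wz":0,"grip":0.9},{"dx":0,"dy":0,"dz":-0.15,"wx":0,"wy":0,"wz":0,"grip":0.9},{"dx":0,"dy":0,"dz":-3,"wx":0,"wy":0,"wz":0,"grip":0.9},{"dx":0,"dy":0,"dz":-8,"wx":0,"wy":0,"wz":0,"grip":1},{"dx":0,"dy":0,"dz":-12.2,"wx":0,"wy":0,"wz":0,"grip":1},{"dx":4,"dy":3,"dz":-12.2,"wx":0,"wy":0,"wz":0,"grip":1},{"dx":8,"dy":6,"dz":-12.2,"wx":0,"wy":0,"wz":0,"grip":1},{"dx":11.6,"dy":8.4,"dz":-12.2,"wx":0,"wy":0,"wz":0,"grip":1},{"dx":11.6,"dy":8.4,"dz":-9,"wx":0,"wy":0,"wz":0,"grip":1},{"dx":11.6,"dy":8.4,"dz":-5,"wx":0,"wy":0,"wz":0,"grip":1},{"dx":11.6,"dy":8.4,"dz":-5,"wx":0,"wy":0,"wz":0,"grip":1}]'
python3 - <<'E'
from h import *
print(observe()["tool_pos"]); print(blob((108,170,60),(122,255,255),.128,1500))
print("top yellow",blob((22,120,80),(34,255,255),.072,30,"top"))
p,K,E=snap("top"); m=cv2.inRange(p[150:280,330:420],(0,0,0),(60,45,45)); n,_,st,c=cv2.connectedComponentsWithStats(m)
for i in range(1,n):
    if st[i,4]>60: u=c[i]+[330,150]; print("dark",st[i],u,onplane(*u,.12,K,E)[:2])
E
```

```text
t: 32.42
tool_pos: [0.5829, 0.1054, 0.135]
tcp_rot: [0.707, 0.707, -0.002, -0.002]
wrist_force: [0.1, -1.0, -0.2]
opening: 0.0852
finger_force: 0.0
[0.58292814 0.10538191 0.13503142]
[([281, 249, 75, 85, 5051], [0.5814, 0.1095])]
top yellow []
```

```bash
python3 -m creep '[{"dx":0,"dy":0,"dz":3,"wx":0,"wy":0,"wz":0,"grip":1},{"dx":0,"dy":0,"dz":5.2,"wx":0,"wy":0,"wz":0,"grip":1},{"dx":0,"dy":0,"dz":5.7,"wx":0,"wy":0,"wz":0,"grip":1},{"dx":0,"dy":0,"dz":5.7,"wx":0,"wy":0,"wz":0,"grip":0.5},{"dx":0,"dy":0,"dz":5.7,"wx":0,"wy":0,"wz":0,"grip":0.5},{"dx":0,"dy":0,"dz":5.7,"wx":0,"wy":0,"wz":0,"grip":0.5},{"dx":0,"dy":0,"dz":5.7,"wx":0,"wy":0,"wz":0,"grip":0.5},{"dx":0,"dy":0,"dz":5.7,"wx":0,"wy":0,"wz":0,"grip":0.5}]' 40
```

```text
t: 33.58
tool_pos: [0.5852, 0.1063, 0.0819]
tcp_rot: [0.707, 0.707, 0.0, 0.0]
wrist_force: [-3.3, -0.4, 5.8]
opening: 0.0616
finger_force: 43.1
```

```bash
python3 -m creep '[{"dx":0,"dy":0,"dz":-0.5,"wx":0,"wy":0,"wz":0,"grip":0.5},{"dx":0,"dy":0,"dz":-2,"wx":0,"wy":0,"wz":0,"grip":0.5},{"dx":0,"dy":0,"dz":-5,"wx":0,"wy":0,"wz":0,"grip":0.5},{"dx":0,"dy":0,"dz":-9,"wx":0,"wy":0,"wz":0,"grip":0.5},{"dx":0,"dy":0,"dz":-13,"wx":0,"wy":0,"wz":0,"grip":0.5},{"dx":-1,"dy":0,"dz":-15,"wx":0,"wy":0,"wz":0,"grip":0.5},{"dx":-5,"dy":-0.3,"dz":-15,"wx":0,"wy":0,"wz":0,"grip":0.5},{"dx":-9,"dy":-0.6,"dz":-15,"wx":0,"wy":0,"wz":0,"grip":0.5},{"dx":-13,"dy":-0.9,"dz":-15,"wx":0,"wy":0,"wz":0,"grip":0.5},{"dx":-17,"dy":-1.2,"dz":-15,"wx":0,"wy":0,"wz":0,"grip":0.5},{"dx":-20.5,"dy":-1.3,"dz":-15,"wx":0,"wy":0,"wz":0,"grip":0.5},{"dx":-21.7,"dy":-1.3,"dz":-15,"wx":0,"wy":0,"wz":0,"grip":0.5},{"dx":-21.7,"dy":-1.3,"dz":-13,"wx":0,"wy":0,"wz":0,"grip":0.5},{"dx":-21.7,"dy":-1.3,"dz":-9,"wx":0,"wy":0,"wz":0,"grip":0.5},{"dx":-21.7,"dy":-1.3,"dz":-5.5,"wx":0,"wy":0,"wz":0,"grip":0.5},{"dx":-21.7,"dy":-1.3,"dz":-4.2,"wx":0,"wy":0,"wz":0,"grip":0.5},{"dx":-21.7,"dy":-1.3,"dz":-4.2,"wx":0,"wy":0,"wz":0,"grip":0.5},{"dx":-21.7,"dy":-1.3,"dz":-4.2,"wx":0,"wy":0,"wz":0,"grip":0.5}]'
python3 - <<'E'
from h import *
print(observe()["tool_pos"],observe()["wrist_force"]); print("blue",blob((108,170,60),(122,255,255),.165,1500)); print("yellow",blob((22,150,80),(34,255,255),.078,300))
E
```

```text
t: 35.83
tool_pos: [0.5727, -0.1106, 0.1241]
tcp_rot: [0.707, 0.707, 0.001, 0.001]
wrist_force: [-0.7, -0.0, -1.7]
opening: 0.0612
finger_force: 44.2
[ 0.57270542 -0.11057151  0.12411307] [-0.69221686 -0.00335393 -1.65311307]
blue [([270, 294, 108, 106, 9231], [0.5731, -0.1064])]
yellow [([325, 88, 43, 42, 1355], [0.5853, -0.0261])]
```

```bash
python3 -m creep '[{"dx":-0.1,"dy":0,"dz":0.8,"wx":0,"wy":0,"wz":0,"grip":0.5},{"dx":-0.1,"dy":0,"dz":1.5,"wx":0,"wy":0,"wz":0,"grip":0.5},{"dx":-0.1,"dy":0,"dz":2.1,"wx":0,"wy":0,"wz":0,"grip":0.5},{"dx":-0.1,"dy":0,"dz":2.5,"wx":0,"wy":0,"wz":0,"grip":0.5},{"dx":-0.1,"dy":0,"dz":2.7,"wx":0,"wy":0,"wz":0,"grip":0.5},{"dx":-0.1,"dy":0,"dz":2.7,"wx":0,"wy":0,"wz":0,"grip":0.5},{"dx":-0.1,"dy":0,"dz":2.7,"wx":0,"wy":0,"wz":0,"grip":0.5}]'
```

```text
t: 36.8
tool_pos: [0.5717, -0.1121, 0.0969]
tcp_rot: [0.707, 0.707, -0.0, 0.0]
wrist_force: [-5.8, 0.3, 9.4]
opening: 0.0615
finger_force: 45.9
```

Seated at the expected height. I'll release, lift, retreat toward the robot and verify.

```bash
python3 -m creep '[{"dx":0,"dy":0,"dz":-0.05,"wx":0,"wy":0,"wz":0,"grip":0.8},{"dx":0,"dy":0,"dz":-0.05,"wx":0,"wy":0,"wz":0,"grip":1},{"dx":0,"dy":0,"dz":-0.05,"wx":0,"wy":0,"wz":0,"grip":1},{"dx":0,"dy":0,"dz":-0.05,"wx":0,"wy":0,"wz":0,"grip":1},{"dx":0,"dy":0,"dz":-3,"wx":0,"wy":0,"wz":0,"grip":1},{"dx":0,"dy":0,"dz":-8,"wx":0,"wy":0,"wz":0,"grip":1},{"dx":0,"dy":0,"dz":-13,"wx":0,"wy":0,"wz":0,"grip":1},{"dx":3,"dy":-3,"dz":-15,"wx":0,"wy":0,"wz":0,"grip":1},{"dx":6,"dy":-7,"dz":-15,"wx":0,"wy":0,"wz":0,"grip":1},{"dx":10,"dy":-11,"dz":-15,"wx":0,"wy":0,"wz":0,"grip":1},{"dx":11,"dy":-11.5,"dz":-15,"wx":0,"wy":0,"wz":0,"grip":1},{"dx":11,"dy":-11.5,"dz":-15,"wx":0,"wy":0,"wz":0,"grip":1},{"dx":11,"dy":-11.5,"dz":-15,"wx":0,"wy":0,"wz":0,"grip":1}]'
python3 - <<'E'
from h import *
np.set_printoptions(precision=4,suppress=True)
q0=cv2.imread("pics/side0.png")[:,:,::-1]; q,K2,E2=snap("side"); w,K3,E3=snap("wrist","w11.png")
def bl(p,lo,hi,a,ch):
    m=cv2.inRange(cv2.cvtColor(np.ascontiguousarray(p),cv2.COLOR_RGB2HSV),lo,hi); n,_,st,c=cv2.connectedComponentsWithStats(m)
    return [(st[i].tolist(),c[i].round(1).tolist()) for i in range(1,n) if st[i,4]>a]
for nm,p in(("before",q0),("after",q)):
    print(nm,"Y",bl(p,(22,120,80),(34,255,255),60,0)); print("  B",[b for b in bl(p,(108,170,60),(122,255,255),60,0) if 300<b[1][0]<380 and b[1][1]>120])
    print("  brown",[b for b in bl(p,(0,30,10),(18,200,110),200,0) if 300<b[1][0]<400 and 150<b[1][1]<280])
print("wrist Y",bl(w,(22,150,80),(34,255,255),300,0),"B",bl(w,(108,170,60),(122,255,255),1000,0))
E
```

```text
t: 38.42
tool_pos: [0.4574, -0.003, 0.2458]
tcp_rot: [0.708, 0.707, 0.0, -0.0]
wrist_force: [-0.2, 0.5, -1.0]
opening: 0.0857
finger_force: 0.0
before Y [([302, 197, 12, 12, 109], [307.2, 202.4]), ([335, 317, 16, 18, 221], [342.3, 325.1])]
  B []
  brown [([332, 202, 34, 52, 1045], [350.4, 229.6])]
after Y [([356, 268, 15, 16, 174], [362.7, 275.7])]
  B []
  brown [([332, 202, 34, 52, 1153], [350.6, 228.2]), ([294, 253, 56, 56, 1383], [321.0, 279.9])]
wrist Y [([280, 100, 25, 24, 456], [291.6, 111.5]), ([448, 233, 25, 26, 455], [460.4, 245.9])] B []
```

```bash
python3 -m creep '[{"dx":-3,"dy":0,"dz":-2,"wx":0,"wy":0,"wz":0,"grip":1},{"dx":-7,"dy":0.5,"dz":-4,"wx":0,"wy":0,"wz":0,"grip":1},{"dx":-11,"dy":0,"dz":-6,"wx":0,"wy":0,"wz":0,"grip":1},{"dx":-14,"dy":-1,"dz":-7,"wx":0,"wy":0,"wz":0,"grip":1},{"dx":-14,"dy":-1,"dz":-7,"wx":0,"wy":0,"wz":0,"grip":1},{"dx":-14,"dy":-1,"dz":-7,"wx":0,"wy":0,"wz":0,"grip":1}]'
python3 - <<'E'
from h import *
def bl(p,lo,hi,a):
    m=cv2.inRange(cv2.cvtColor(np.ascontiguousarray(p),cv2.COLOR_RGB2HSV),lo,hi); n,_,st,c=cv2.connectedComponentsWithStats(m)
    return [(st[i].tolist(),c[i].round(1).tolist()) for i in range(1,n) if st[i,4]>a]
q0=cv2.imread("pics/side0.png")[:,:,::-1]; q,_,_=snap("side","side2.png")
for p in (q0,q):
    print("Y",bl(p[180:360,280:400],(20,80,50),(36,255,255),40)); print("B",bl(p[140:170,320:365],(100,150,30),(128,255,255),40))
d=np.abs(q.astype(int)-q0).max(2)[130:270,270:420]>60; print("changed px in station area",d.sum(), [s.tolist() for s in cv2.connectedComponentsWithStats(d.astype(np.uint8))[2][1:] if s[4]>40])
E
```

```text
t: 39.28
tool_pos: [0.4471, -0.1417, 0.3153]
tcp_rot: [0.707, 0.707, 0.0, -0.001]
wrist_force: [0.3, 0.7, -0.0]
opening: 0.0855
finger_force: 0.0
Y [([22, 16, 12, 14, 142], [27.5, 22.9]), ([54, 136, 17, 19, 253], [62.2, 145.4])]
B [([10, 4, 17, 8, 107], [18.3, 7.3])]
Y [([22, 17, 12, 13, 142], [27.4, 23.2]), ([75, 87, 16, 17, 213], [82.7, 95.4])]
B [([11, 3, 17, 9, 96], [19.8, 6.8])]
changed px in station area 2516 [[71, 29, 15, 16, 118], [92, 74, 42, 49, 932], [50, 81, 13, 22, 167], [98, 100, 36, 36, 140], [100, 105, 50, 35, 1037]]
```

```bash
python3 -c "
from workcell import *
print(hand_in())"
```

```text
the job is handed in; nothing more can be done
None
```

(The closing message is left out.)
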